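Put the nozzle driver away and close the tool tray

ROBOT

A 6-joint arm with a two-finger parallel gripper is mounted at the origin on the work surface. World frame = base frame: x ahead of the robot, y to its left, z up, the work surface at z = 0. Lengths are in mm, angles in rad, forces in N, time in s.
With the tool pointing down it reaches from about 325 to 900 mm from the base axis. Payload 6.1 kg.
Tool frame: the origin (TCP) lies at the very end of the fingers, on their centre line; the grasp point (between the pads) lies 19 mm behind it (robot.tcp_to_grasp is the distance from the TCP to the grasp point, in mm); z points along the fingers, y is the line along which they close (so a half turn about z gives the same grasp; the last joint's range is limited). The gripper opens to 85 mm and grips with 20 to 120 N. Pads are 22 mm wide; open, the fingers measure 114 mm over their backs; the gripper's body (76 mm by 85 mm) begins 54 mm behind the grasp point. The pads swing forward as they close: fully open they stand 13 mm farther back than shut.
Start: joints at [-1.344, 0.22, 1.526, -0, 1.395, -0.126], TCP at [215.947, -586.5, 231.3] pointing down, gripper open.
Joint ranges: [-2.98, 2.98], [-0.91, 2.08], [0.09, 2.57], [-1.24, 4.39], [0.2, 2.65], [-2.68, 2.68]. Speed limits (rad/s): [2.57, 2.57, 3.01, 3.14, 3.14, 3.14].

INTERFACE

Orientations are given as a unit quaternion [w, x, y, z].
In Python, from station import readout, optics, robot, finder gives the robot as it stands.
- The arm moves only by the shell command python3 -m jog 'ROWS'. ROWS is JSON, a list that holds one entry, the list of rows, each a list of 7 numbers: the shift along the tool's x, y, z scaled (see below), then the turn, a rotation vector about the tool's x, y, z scaled (see below), then the opening, from -1 (shut) to 1 (fully open). In form: [[[tx, ty, tz, ax, ay, az, gripper], ...]]. A call has 1 to 10 rows; each row shifts and turns the commanded pose from where the row before left it, along the tool's axes as they then stand; what a row does not reach is not made up. The controller multiplies each number of a shift by 800 mm and each number of a turn by 6 degrees. A row lasts 1/10 s, in which the tool goes at most 50 mm and 8.59 degrees, less where a joint would pass 70% of its speed; a pose out of reach is approached as far as the arm can. A call with a number of a shift or a turn outside -1 to 1 is refused whole. A call with a gripper value outside its range is refused whole. The fingers move at their own pace and stop on an object; the grip force is fixed at half the most. Time passes only in rows, so rows that do not move let the fingers close. It gives the time, the measured TCP pose, the force, the opening and the grip force at its end, in the units of the state.
- readout.sense(): the state, without advancing time (a new reading comes with each control period).
- optics.grab_frame(name): name is "side" or "top" or "wrist"; returns a dict with "pixels" (480x640x3 uint8, blue, green, red), "intrinsics" (3x3 intrinsics, pixels), "k1" (the pictures are not rectified: a ray, as slopes to the right and down, at radius r is drawn at 1 + k1 r^2 times it, then the intrinsics apply), "eye" and "attitude" of the camera in the world; the wrist camera has in their place "T_tool_cam" (4x4, takes a point from camera to tool coordinates, whose origin is the TCP and whose axes are the flange's). Camera axes: x right, y up, looking along -z (the intrinsics and any distortion apply to the point x, -y, -z); pixel columns grow to the right and rows downward; lengths in mm; the calibration is good to about 2 mm. A picture is of the moment at which its call begins: read the wrist's pose just before it. There is no depth.
- robot.hand_in(): hands the job in; it is judged then, once.
Trained networks look in a picture, given as the dict that the camera call returned (one of the last four; its "shot" number tells which), for a name from the list of things; names that differ only in an ending like _2 or _b are one class to them, and where a whole thing is asked for, a point or a joint stands for the part that bears it (a point fixed in the world has none). Each returns a list of dicts, best first, with "confidence" (0 to 1); they miss things now and then, are a little off and sometimes report something else, mostly with a low value. They report only what shows in the picture. A call takes as long as a camera call.
- finder.trace(picture, query): "region" (480x640 bool, what is visible of it) and "pixel" ([column, row] in pixels, amid what is visible of it).
- finder.landmark_of(picture, query): "pixel" ([column, row] in pixels: a listed point, or the origin of a listed thing).
The state is a dict: "time_s": time; "joint_pos": joint angles; "joint_vel": joint speeds; "effort": joint torques, N m; "ee_pos": TCP position; "eef_rot": TCP orientation; "force": force on the tool from outside, world axes, zero at the start; "ft_torque": the same for the moment, N m; "opening": opening from 0.0 (shut) to 1.0 (fully open); "grasp_force": force on a finger pad.
Only numpy, scipy, OpenCV 4.12 (cv2) and the standard library are available. Lean on these libraries where they do the work, as an engineer would, in place of code of your own. Each camera call takes 0.05 s, during which the arm holds its last target. There are 200 camera calls.

TASK

Pull the blue-handled nozzle driver out of its leaning orange holder, lay it down flat in the open bay of the grey tool tray (do not drop it in), then slide the orange cover fully shut over it. Do not disturb the printed parts and the glue bottle on the bench.

Things in the scene. Friction and masses are not known exactly. Their poses are not given: they have to be found in the camera images.
- driver: Loose driver, 139 mm long, 90 g. Blue round handle 22 mm across, 75 mm long, white band near the butt, black 24 x 24 mm square collar (8 mm long) at the shank end; steel shank 10 mm across, 64 mm long. Origin on the axis at mid-handle, near the centre of mass; x runs from tip to butt. Starts shank in the holder, collar on its mouth, leaning about 46 degrees from upright.
- driver_tip (a point): Shank end of the driver, on its axis, 101.5 mm from the driver's origin (-x).
- driver_butt (a point): Butt end of the handle, on its axis, 37.5 mm from the driver's origin (+x).
- holder: Orange printed holder fixed to the bench: foot 110 x 76 x 8 mm and a square tube 27 x 27 mm outside, 13 x 13 mm bore, 68 mm long, leaning 46 degrees from upright towards the holder's +x (away from the robot, but turned by the holder's yaw). Origin at the centre of the foot's underside, z up.
- holder_mouth (a point): Centre of the tube's upper mouth, 67 mm above the bench and 19 mm from the holder's origin in its +x. The bore runs 68 mm from here down along the leaning axis.
- tray: Grey tool tray fixed to the bench, 194 mm (x) by 206 mm (y), walls 45 mm high, with aluminium rails to 57 mm at both x ends. Origin at the centre of the underside, z up. Its -y side holds one open bay, its +y side a solid deck on which the cover is parked.
- bay (a point): Centre of the bay's floor, 12 mm above the bench, axes as the tray's. The bay is 176 mm long in x, 80 mm wide in y (y -39 to +40 mm from here) and 33 mm deep, floor dark, open upward while the cover is parked. The cover's underside runs 34.5 mm above the floor.
- cover (a joint): Slide of the cover along the tray's y, in m: 0 = shut over the bay (stop), 0.110 = farthest open. Friction about 1.5 N. It starts parked open between 0.088 and 0.108.
- cover_bar (a point): Top centre of the black grip bar on the orange cover, 85 mm above the bench. The bar is 70 mm long (tray x), 12 mm wide (tray y) and stands 26 mm above the cover's plate, which is 178 x 92 x 6 mm. At joint 0 it is 0.5 mm in +y of the bay's centre.
- manifold: Bystander: orange printed H-shaped pair of tubes, 96 x 100 x 32 mm, loose. Origin at the centre of its underside.
- adapter: Bystander: white flanged filter adapter, 76 mm across, 75 mm tall, loose. Origin at the centre of its underside.
- glue: Bystander: white glue bottle with an orange cap, 44 mm across, 110 mm tall, loose. Origin at the centre of its underside.

How it is judged (in metres and radians):
On the way, in this order (a step that is already met when the one before it is completed fails the run):
1. The driver, held in the fingers, is pulled right out of the holder (its tip more than 20 mm from the holder's mouth, and its origin more than 100 mm from the mouth) (distance between driver_tip and holder_mouth above 0.02 m and distance between driver and holder_mouth above 0.1 m and contact force between the fingers and driver above 0.5 N), for 0.1 s.
2. The driver lies in the bay, both ends on or near its floor (under 26 mm above it) and within its walls, let go and at rest, with the cover still open (more than 80 mm) (x of driver_tip in the frame of bay between -0.09 and 0.09 m and y of driver_tip in the frame of bay between -0.042 and 0.042 m and z of driver_tip in the frame of bay between -0.004 and 0.026 m and x of driver_butt in the frame of bay between -0.09 and 0.09 m and y of driver_butt in the frame of bay between -0.042 and 0.042 m and z of driver_butt in the frame of bay between -0.004 and 0.026 m and linear speed of driver below 0.03 m/s and contact force between the fingers and driver below 0.1 N and value of joint cover above 0.08 m), for 0.2 s.
At the end, for the whole second after the job is handed in: The cover is fully shut, within 4 mm of its closed stop, and the driver lies at rest in the bay under it, either way round: both ends within the bay's walls and less than 26 mm above its floor (x of driver_tip in the frame of bay between -0.09 and 0.09 m and y of driver_tip in the frame of bay between -0.042 and 0.042 m and z of driver_tip in the frame of bay between -0.004 and 0.026 m and x of driver_butt in the frame of bay between -0.09 and 0.09 m and y of driver_butt in the frame of bay between -0.042 and 0.042 m and z of driver_butt in the frame of bay between -0.004 and 0.026 m and linear speed of driver below 0.03 m/s and contact force between the fingers and driver below 0.1 N and value of joint cover below 0.004 m and angular speed of driver below 0.5 rad/s); the robot touches nothing.
It fails at once if The driver is dropped: moving faster than 0.8 m/s out of the fingers (a fall of about 30 mm) (linear speed of driver above 0.8 m/s and contact force between the fingers and driver below 0.05 N).
It fails at once if The orange H-shaped part is pushed more than 20 mm from its place or tipped over (distance of manifold from where it was at the start of the episode above 0.02 m or angle between manifold's own z axis and vertical above 0.4 rad).
It fails at once if The white adapter is pushed more than 20 mm from its place or tipped over (distance of adapter from where it was at the start of the episode above 0.02 m or angle between adapter's own z axis and vertical above 0.4 rad).
It fails at once if The glue bottle is pushed more than 20 mm from its place or tipped over (distance of glue from where it was at the start of the episode above 0.02 m or angle between glue's own z axis and vertical above 0.4 rad).
It also fails if it takes over 54 s, if anything falls off the work surface, if the arm or the gripper's body presses on something with over 40 N, if the wrist force passes 120 N, or if a joint passes its speed limit or range.

## Working session

There is one attempt and no reset: what is moved stays moved. The work goes in short steps, Python scripts to look and compute and a shell command to move; the robot and the scene stay as the last step left them, time stands still between calls to the robot, and variables do not carry over. Pictures are saved under pics/ and viewed, at most 13 in all, crops included, and the job is handed in when it is done.

```bash
mkdir -p pics
cat > h.py <<'E'
import numpy as np, cv2
from scipy.spatial.transform import Rotation as R
from station import readout, optics, robot, finder
def q2R(q): return R.from_quat([q[1],q[2],q[3],q[0]]).as_matrix()
def cam(f,s=None):
    if 'eye' in f:
        a=np.array(f['attitude'],float)
        return (a if a.shape==(3,3) else q2R(a)), np.array(f['eye'],float)
    T=np.array(f['T_tool_cam']); Rt=q2R(s['eef_rot']); return Rt@T[:3,:3], Rt@T[:3,3]+np.array(s['ee_pos'])
def ray(f,px,s=None):
    K=np.array(f['intrinsics']);k=f['k1']
    d=np.linalg.inv(K)@[px[0],px[1],1.]; r=np.hypot(d[0],d[1]); u=r
    for _ in range(50): u=r/(1+k*u*u)
    d=d[:2]*(u/r if r>0 else 1)
    Rc,o=cam(f,s); v=Rc@np.array([d[0],-d[1],-1.]); return o,v/np.linalg.norm(v)
def atz(f,px,z,s=None):
    o,v=ray(f,px,s); return o+v*(z-o[2])/v[2]
def tri(rs):
    A=sum(np.eye(3)-np.outer(v,v) for o,v in rs); b=sum((np.eye(3)-np.outer(v,v))@o for o,v in rs)
    p=np.linalg.solve(A,b); return p,[round(float(np.linalg.norm(np.cross(p-o,v))),1) for o,v in rs]
def proj(f,P,s=None):
    Rc,o=cam(f,s); c=Rc.T@(np.array(P)-o); x,y=c[0]/-c[2],-c[1]/-c[2]; m=1+f['k1']*(x*x+y*y)
    q=np.array(f['intrinsics'])@[x*m,y*m,1]; return q[:2]
E
cat > a.py <<'E'
from h import *
np.set_printoptions(precision=1,suppress=True)
s=readout.sense(); print(s['ee_pos'],s['eef_rot'],s['opening'])
F={n:optics.grab_frame(n) for n in('top','side')}
for n,f in F.items(): cv2.imwrite(f'pics/{n}0.png',f['pixels']); print(n,f['eye'],cam(f)[0][:,2])
for q in 'driver driver_tip driver_butt holder holder_mouth tray bay cover_bar manifold adapter glue'.split():
    rs=[];o=[]
    for n,f in F.items():
        l=finder.landmark_of(f,q)
        if l: rs.append(ray(f,l[0]['pixel'])); o.append((n,np.round(l[0]['pixel']),round(l[0]['confidence'],2)))
    print(q,o,*(tri(rs) if len(rs)>1 else []))
E
python3 a.py
```

```text
[ 215.8 -585.9  230.2] [-0.   1.   0.2 -0. ] 0.9989952431744397
top [ 445.3  -45.7 1186.1] [-0.2  0.   1. ]
side [ 410.4 -577.9  576.3] [-0.3 -0.7  0.6]
driver [('side', array([236., 174.]), 0.77)]
driver_tip [('top', array([395., 301.]), 0.39)]
driver_butt [('top', array([154., 269.]), 0.97), ('side', array([245., 156.]), 0.93)] [583.6 235.9 116.9] [0.9, 0.9]
holder [('top', array([172., 313.]), 0.55), ('side', array([219., 220.]), 0.92)] [516.6 226.2  -6.8] [3.3, 3.3]
holder_mouth [('top', array([166., 301.]), 0.94), ('side', array([221., 190.]), 0.72)] [529.9 222.6  63.1] [0.2, 0.2]
tray [('top', array([394., 300.]), 0.81)]
bay [('top', array([426., 305.]), 0.95), ('side', array([321., 423.]), 0.78)] [ 539.4 -264.7   19.9] [0.6, 0.6]
cover_bar [('top', array([377., 292.]), 0.64), ('side', array([302., 335.]), 0.73)] [ 554.3 -165.    67.1] [2.4, 2.4]
manifold [('top', array([370., 184.]), 0.9), ('side', array([445., 321.]), 0.56)] [ 785.6 -158.9   -4.2] [1.4, 1.4]
adapter [('top', array([288., 185.]), 0.81), ('side', array([386., 254.]), 0.8)] [773.9  10.8   0.6] [1.6, 1.6]
glue [('top', array([228., 173.]), 0.57), ('side', array([364., 213.]), 0.66)] [791.8 133.5   4.6] [4.1, 4.1]
```

View pics/top0.png

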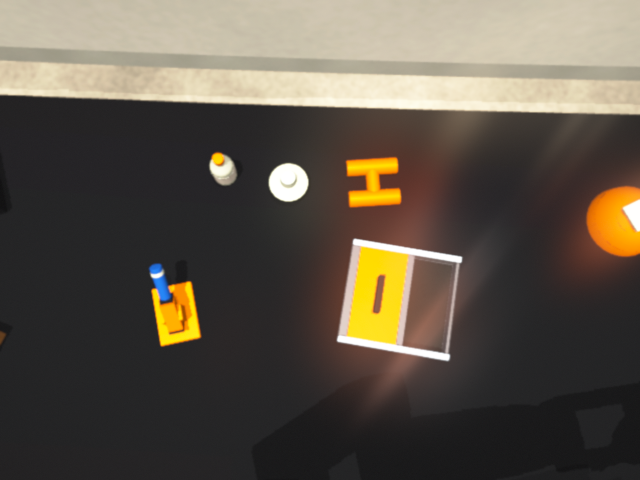

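View pics/side0.png

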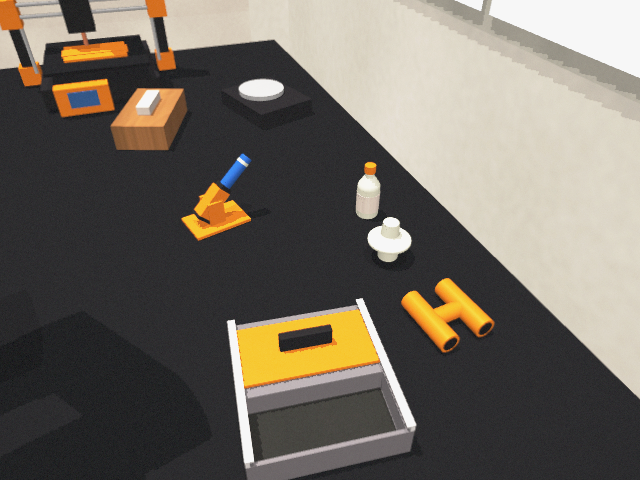

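The top view shows the driver butt at (154,269), leaning up and slightly left. The foot corners are near (152,289), (191,283), (200,339) and (161,345), and the rail corners near (354,242), (461,259), (339,340) and (447,356). The side view shows the bay open towards the camera, with the cover parked on the far side.

```bash
cat > b.py <<'E'
from h import *
np.set_printoptions(precision=1,suppress=True)
s=readout.sense(); print('tool axes\n',q2R(s['eef_rot']))
f=optics.grab_frame('top')
g=[atz(f,p,57)[:2] for p in [(354,241),(461,259),(339,341),(447,357)]]
print('rails',*g); c=sum(g)/4; d=g[0]-g[1]+g[2]-g[3]; e=g[0]-g[2]+g[1]-g[3]
print('tray c',c,'yaw',np.degrees([np.arctan2(-d[0],d[1]),np.arctan2(e[1],e[0])]))
g=[atz(f,p,8)[:2] for p in [(152,289),(191,283),(200,339),(161,345)]]
c=sum(g)/4; d=g[1]-g[2]+g[0]-g[3]; print('foot',c,np.degrees(np.arctan2(d[1],d[0])),np.linalg.norm(d)/2,np.linalg.norm(g[0]-g[1]))
l=finder.trace(f,'cover_bar'); print([(x['confidence'],x['pixel'],atz(f,x['pixel'],85)) for x in l])
l=finder.trace(f,'driver')
if l:
    m=l[0]['region'].astype(np.uint8); print(l[0]['confidence'],m.sum())
# blue handle
h=cv2.cvtColor(f['pixels'],cv2.COLOR_BGR2HSV)
for n in ('top','side'):
    f=f if n=='top' else optics.grab_frame('side'); h=cv2.cvtColor(f['pixels'],cv2.COLOR_BGR2HSV)
    m=cv2.inRange(h,(100,120,60),(130,255,255)); m[:100]=0
    ys,xs=np.nonzero(m); P=np.c_[xs,ys].astype(float); c=P.mean(0); v=np.linalg.svd(P-c,full_matrices=False)[2][0]
    t=(P-c)@v; a,b=c+v*t.min(),c+v*t.max(); print(n,len(P),a,b)
    o,r1=ray(f,a); _,r2=ray(f,b); N=np.cross(r1,r2); N/=np.linalg.norm(N)
    if n=='top': N0,o0=N,o
    else: ax=np.cross(N0,N); ax/=np.linalg.norm(ax); ax*=np.sign(ax[2]); p=np.linalg.lstsq(np.array([N0,N,[0,0,1]]),[N0@o0,N@o,67],rcond=None)[0]; print('axis',ax,'yaw',np.degrees(np.arctan2(ax[1],ax[0])),'lean',np.degrees(np.arccos(ax[2])),'at z67',p)
E
python3 b.py
```

```text
tool axes
 [[ 0.9  0.3 -0. ]
 [ 0.3 -0.9  0. ]
 [ 0.  -0.  -1. ]]
rails [ 654.4 -122.4] [ 625.7 -325.4] [466.1 -97.8] [ 443.  -296.6]
tray c [ 547.3 -210.6] yaw [-7.3 -8.2]
foot [510.7 215.3] 13.143165445261026 109.49176993285583 75.498649331592
[(0.74, [377.8, 296.3], array([ 547.9, -165.6,   85. ]))]
0.93 493
top 420 [153.5 263.1] [166.6 300.1]
side 596 [71.  97.8] [243.9 175.7]
axis [-0.6 -0.4  0.7] yaw -147.1515219848533 lean 48.442219786729765 at z67 [585.1 244.1  67. ]
```

```bash
cat > plan.py <<'E'
import sys
from h import *
np.set_printoptions(precision=4,suppress=True)
# x y z yaw tilt
x,y,z,yaw,tilt=map(float,sys.argv[1:6])
s=readout.sense(); R0=q2R(s['eef_rot'])
Rt=(R.from_euler('z',yaw,degrees=True)*R.from_euler('x',180,degrees=True)*R.from_euler('y',tilt,degrees=True)).as_matrix()
print('t',s['time_s'],'pos',s['ee_pos'],'open',s['opening'],'F',s['force'],'grip',s['grasp_force'])
rv=R.from_matrix(R0.T@Rt).as_rotvec(degrees=True); d=np.array([x,y,z])-s['ee_pos']
print('turn/6',rv/6,'shift/800 before turn',R0.T@d/800,'after turn',Rt.T@d/800,'dist',np.linalg.norm(d))
E
python3 plan.py 510 216 220 13.3 0; python3 plan.py 510 216 145 13.3 44
```

```text
t 1.4 pos [ 215.9414 -586.4962  231.2889] open 1.0035791407816608 F [ 0.0858 -0.0393  0.2608] grip 0.0
turn/6 [-0.0004  0.0002  1.1522] shift/800 before turn [ 0.6915 -0.8143  0.0141] after turn [ 0.5885 -0.8917  0.0141] dist 854.7503169374312
t 1.4 pos [ 215.9414 -586.4962  231.2889] open 1.0035791407816608 F [ 0.0858 -0.0393  0.2608] grip 0.0
turn/6 [-0.4428  7.3245  1.0948] shift/800 before turn [ 0.6915 -0.8143  0.1079] after turn [ 0.3484 -0.8917  0.4864] dist 859.0206275206908
```

```bash
python3 -m jog '[[[0,0,0,0,0,0.58,1],[0,0,0,0,0,0.57,1],[0.03,-0.0446,0,0,0,0,1],[0.03,-0.0446,0,0,0,0,1],[0.03,-0.0446,0,0,0,0,1],[0.03,-0.0446,0,0,0,0,1],[0.03,-0.0446,0,0,0,0,1],[0.03,-0.0446,0,0,0,0,1],[0.03,-0.0446,0,0,0,0,1],[0.03,-0.0446,0,0,0,0,1]]]'
python3 -m jog '[[[0.029,-0.0446,0,0,0,0,1],[0.029,-0.0446,0,0,0,0,1],[0.029,-0.0446,0,0,0,0,1],[0.029,-0.0446,0,0,0,0,1],[0.029,-0.0446,0,0,0,0,1],[0.029,-0.0446,0,0,0,0,1],[0.029,-0.0446,0,0,0,0,1],[0.029,-0.0446,0,0,0,0,1],[0.029,-0.0446,0,0,0,0,1],[0.029,-0.0446,0,0,0,0,1]]]'
python3 plan.py 510 216 145 13.3 44
```

```text
time_s: 2.4
ee_pos: [337.4, -263.0, 231.5]
eef_rot: [0.0, 0.993, 0.116, 0.0]
force: [0.8, -0.6, -0.8]
opening: 0.998
grasp_force: 0.0
time_s: 3.4
ee_pos: [481.1, 138.0, 231.6]
eef_rot: [0.0, 0.993, 0.116, 0.0]
force: [0.0, -1.1, 0.3]
opening: 0.997
grasp_force: 0.0
t 3.4 pos [481.06   138.0288 231.5961] open 0.9965827040629965 F [ 0.0459 -1.1062  0.262 ] grip 0.0
turn/6 [-0.0002  7.3251  0.0059] shift/800 before turn [ 0.0576 -0.0865  0.1083] after turn [-0.0337 -0.0865  0.1179] dist 120.06632473478686
```

```bash
python3 -m jog '[[[0,0,0,0,0.915,0,1],[0,0,0,0,0.915,0,1],[0,0,0,0,0.915,0,1],[0,0,0,0,0.915,0,1],[0,0,0,0,0.915,0,1],[0,0,0,0,0.915,0,1],[0,0,0,0,0.915,0,1],[0,0,0,0,0.92,0,1],[0,0,0,0,0,0,1]]]'
python3 plan.py 510 216 145 13.3 44
cat > w.py <<'E'
import sys
from h import *
s=readout.sense(); f=optics.grab_frame('wrist'); cv2.imwrite(f'pics/{sys.argv[1]}.png',f['pixels'])
for q in sys.argv[2:]:
    l=finder.landmark_of(f,q); print(q,[(np.round(x['pixel'],1),round(x['confidence'],2)) for x in l[:2]])
m=np.array([529.5,221,66.5]);c,sn=np.cos(np.radians(13.3)),np.sin(np.radians(13.3));a=np.array([.719*c,.719*sn,.695])
print('expected mouth,origin,butt',[proj(f,m+a*k,s).round(1) for k in(0,37.5,75)])
E
python3 w.py w1 driver driver_butt holder_mouth
```

```text
time_s: 4.3
ee_pos: [478.1, 135.9, 227.7]
eef_rot: [-0.044, 0.922, 0.107, 0.37]
force: [-0.0, -0.4, -0.6]
opening: 0.996
grasp_force: 0.0
t 4.3 pos [478.0545 135.9239 227.6872] open 0.9956206940720103 F [-0.0227 -0.4124 -0.5911] grip 0.0
turn/6 [-0.0065  0.0377 -0.0065] shift/800 before turn [-0.0269 -0.0881  0.1175] after turn [-0.0273 -0.0882  0.1173] dist 119.45654064380591
driver [(array([221.1, 243.7]), 0.77)]
driver_butt [(array([217. , 196.6]), 0.63)]
holder_mouth [(array([224.2, 292.1]), 0.8)]
expected mouth,origin,butt [array([223.3, 294.3]), array([220.1, 248.3]), array([216.8, 199.1])]
```

View pics/w1.png

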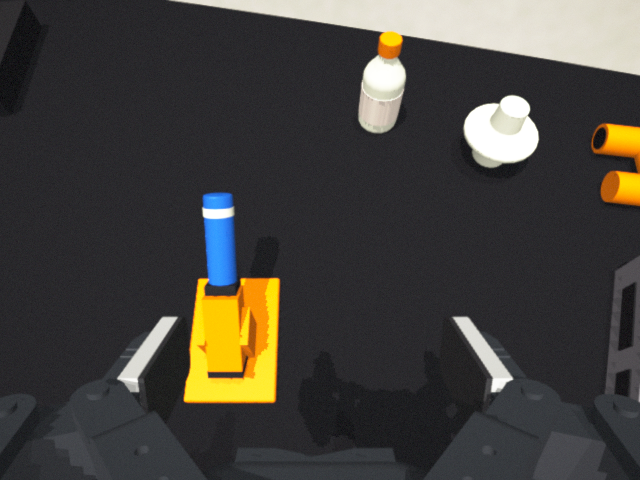

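The wrist view has the butt at (217,197) and the mouth at (224,292), within about 2 px of what I predicted. Approaching.

```bash
python3 -m jog '[[[-0.009,-0.0294,0,0,0,0,1],[-0.009,-0.0294,0,0,0,0,1],[-0.009,-0.0294,0,0,0,0,1],[0,0,0.04,0,0.037,0,1],[0,0,0.04,0,0,0,1],[0,0,0.037,0,0,0,1],[0,0,0.03,0,0,0,1],[0,0,0,0,0,0,1]]]'
python3 plan.py 565.6 229.5 85.7 13.3 44; python3 w.py w2 driver driver_butt holder_mouth
```

```text
time_s: 5.3
ee_pos: [529.5, 220.2, 128.4]
eef_rot: [-0.043, 0.922, 0.108, 0.37]
force: [-1.1, 0.0, -1.2]
opening: 0.999
grasp_force: 0.0
t 5.3 pos [529.5176 220.1515 128.3705] open 0.998805898721845 F [-1.1319  0.0412 -1.228 ] grip 0.0
turn/6 [0.0027 0.0382 0.004 ] shift/800 before turn [-0.0033 -0.001   0.0707] after turn [-0.0035 -0.001   0.0707] dist 56.65777785561265
driver [(array([312.8, 283.1]), 0.57)]
driver_butt [(array([313.1, 205.8]), 0.96)]
holder_mouth [(array([315.1, 355.3]), 0.97)]
expected mouth,origin,butt [array([312.9, 358.1]), array([312.9, 288.6]), array([312.8, 210.9])]
```

```bash
python3 -m jog '[[[-0.002,-0.001,0.02,0,0.03,0,1],[0,0,0.02,0,0,0,1],[0,0,0.02,0,0,0,1],[0,0,0.0107,0,0,0,1],[0,0,0,0,0,0,-1],[0,0,0,0,0,0,-1],[0,0,0,0,0,0,-1],[0,0,0,0,0,0,-1],[0,0,0,0,0,0,-1],[0,0,0,0,0,0,-1]]]'
python3 plan.py 565.6 229.5 85.7 13.3 44
```

```text
time_s: 6.5
ee_pos: [562.0, 230.9, 110.2]
eef_rot: [-0.039, 0.926, 0.107, 0.361]
force: [0.0, -0.7, -0.2]
opening: 0.008
grasp_force: 0.0
t 6.5 pos [561.982  230.9447 110.1991] open 0.00782865365900586 F [ 0.0299 -0.731  -0.1534] grip 0.0
turn/6 [0.0623 0.2444 0.0016] shift/800 before turn [-0.0178  0.0026  0.0253] after turn [-0.0184  0.0028  0.0248] dist 24.80695560791673
```

```bash
python3 w.py w3 driver driver_butt holder_mouth; python3 -c "
from h import *
s=readout.sense();print(s['joint_pos'],s['joint_vel'],s['ee_pos'],s['effort'])
f=optics.grab_frame('side');cv2.imwrite('pics/s3.png',cv2.resize(f['pixels'][100:300,120:420],(750,500)))"
```

```text
driver []
driver_butt [(array([317.2, 251.2]), 0.61)]
holder_mouth []
expected mouth,origin,butt [array([319.7, 427.6]), array([320.1, 352. ]), array([320.5, 264.5])]
[ 0.2827465  -0.07931966  2.2806305  -0.20318925  0.20302139  1.80716946] [-1.31379810e-03 -1.61694998e-04  6.45157337e-04 -6.13751416e-04
  9.39996327e-05 -9.77095946e-04] [562.04030657 230.99240787 110.10703783] [ 2.55649815e-03 -2.99489540e+01 -3.37820470e+01 -1.71689093e-01
 -3.43755797e+00 -2.21761693e-04]
```

View pics/w3.png

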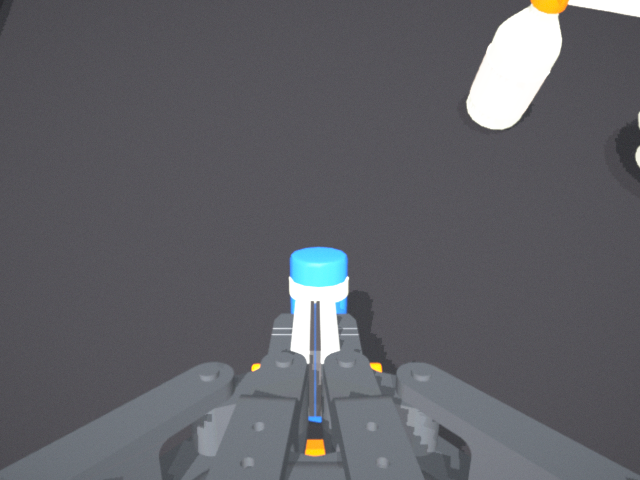

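View pics/s3.png

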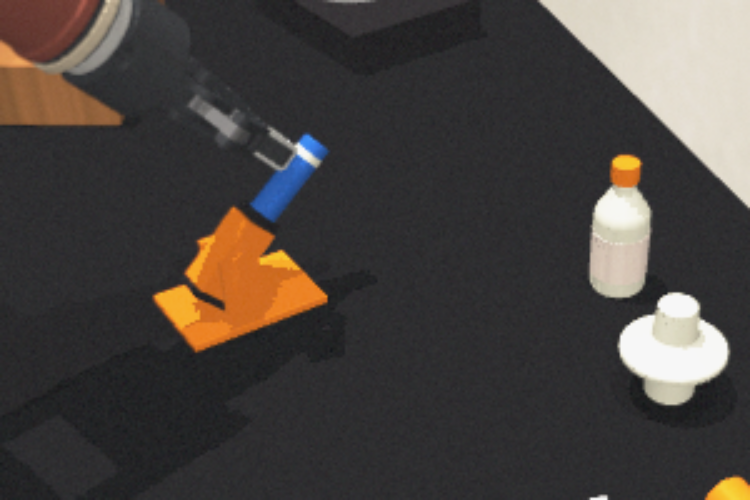

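The wrist hit joint 5's lower limit (0.20), so the arm stopped short and the closed fingertips are just above the handle. The driver hasn't moved: I see the butt at (317,251) with the shank still seated. I'll back off, tilt less (28°) and still pull along the bore axis.

```bash
python3 -m jog '[[[0,0,-0.03,0,0,0,-1],[0,0,-0.04,0,0,0,0],[0,0,0,0,-0.81,0,1],[0,0,0,0,-0.81,0,1],[0,0,0,0,-0.81,0,1],[0,0,0,0,0,0,1],[0,0,0,0,0,0,1]]]'
python3 plan.py 537 222.7 134 13.3 28
```

```text
time_s: 7.45
ee_pos: [525.3, 222.6, 151.1]
eef_rot: [-0.025, 0.964, 0.111, 0.241]
force: [0.3, 0.0, -0.7]
opening: 0.992
grasp_force: 0.0
t 7.45 pos [525.3103 222.5814 151.1016] open 0.9916978279629949 F [ 0.2654  0.0281 -0.6602] grip 0.0
turn/6 [ 0.0618 -0.0038 -0.0169] shift/800 before turn [0.0025 0.003  0.0256] after turn [0.0025 0.0032 0.0256] dist 20.715443791146065
```

```bash
python3 -m jog '[[[0.0025,0.003,0.0125,0.06,0,-0.017,1],[0,0,0.0125,0,0,0,1],[0,0,0.024,0,0,0,1],[0,0,0.024,0,0,0,1],[0,0,0.0239,0,0,0,1],[0,0,0,0,0,0,1],[0,0,0,0,0,0,1]]]'
python3 plan.py 563 228.9 83.7 13.3 28; python3 w.py w4 driver driver_butt holder_mouth; python3 -c "
from h import *
print(readout.sense()['joint_pos'])"
```

```text
time_s: 8.15
ee_pos: [561.7, 228.6, 82.3]
eef_rot: [-0.028, 0.964, 0.112, 0.239]
force: [-0.3, -0.8, -0.4]
opening: 0.999
grasp_force: 0.0
t 8.15 pos [561.7263 228.6365  82.3252] open 0.9992382726710816 F [-0.283  -0.8248 -0.4255] grip 0.0
turn/6 [0.0016 0.0335 0.0018] shift/800 before turn [ 0.0022  0.     -0.0008] after turn [ 0.0022  0.     -0.0008] dist 1.8925881731975236
driver [(array([313.6, 329.9]), 0.73)]
driver_butt [(array([313.2, 235.6]), 0.59)]
holder_mouth [(array([530.1,   0.7]), 0.7)]
expected mouth,origin,butt [array([314.8, 408.7]), array([314.9, 341. ]), array([314.9, 250.8])]
[ 0.26544476  0.03940527  2.1085331  -0.03225785  0.50460091  1.62822194]
```

```bash
python3 -m jog '[[[0,0,0,0,0,0,-1],[0,0,0,0,0,0,-1],[0,0,0,0,0,0,-1],[0,0,0,0,0,0,-1],[0,0,0,0,0,0,-1],[0,0,0,0,0,0,-1],[0,0,0,0,0,0,-1]]]'
python3 -c "
from h import *
s=readout.sense();Rt=q2R(s['eef_rot']);c,n=np.cos(np.radians(13.3)),np.sin(np.radians(13.3))
a=np.array([.719*c,.719*n,.695]);print('a in tool',Rt.T@a, 'pos',s['ee_pos'])
f=optics.grab_frame('side');cv2.imwrite('pics/s4.png',cv2.resize(f['pixels'][130:260,150:300],(750,600),interpolation=cv2.INTER_CUBIC))"
```

```text
time_s: 9.05
ee_pos: [562.9, 229.1, 84.1]
eef_rot: [-0.028, 0.964, 0.112, 0.24]
force: [-1.8, 0.0, 2.5]
opening: 0.232
grasp_force: 58.7
a in tool [ 9.60965953e-01  2.38163470e-04 -2.76641249e-01] pos [562.91812468 229.08242327  84.10971677]
```

View pics/s4.png

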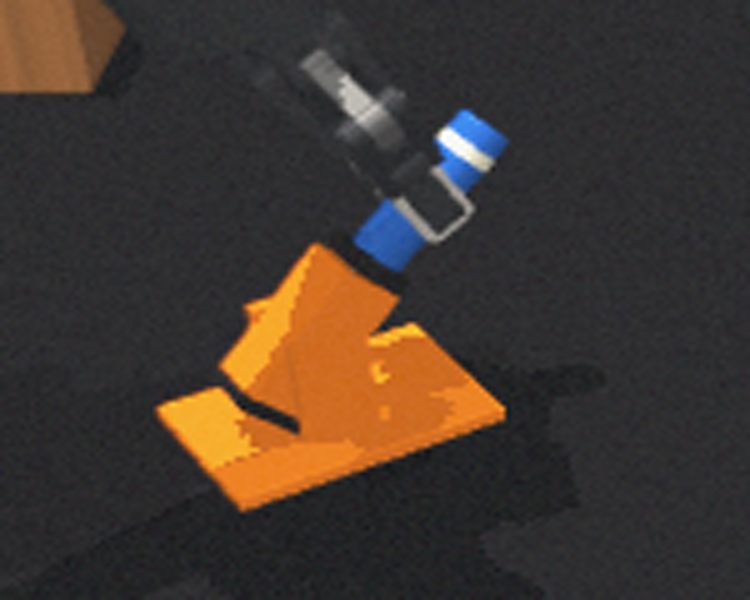

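Gripped at mid-handle (opening 0.23, 59 N). Now pulling along the bore.

```bash
python3 -m jog '[[[0.006,0,-0.0017,0,0,0,-1],[0.012,0,-0.0035,0,0,0,-1],[0.018,0,-0.0052,0,0,0,-1],[0.018,0,-0.0052,0,0,0,-1],[0.018,0,-0.0052,0,0,0,-1],[0,0,0,0,0,0,-1]]]'
python3 -m jog '[[[0.018,0,-0.0052,0,0,0,-1],[0.018,0,-0.0052,0,0,0,-1],[0.018,0,-0.0052,0,0,0,-1],[0.018,0,-0.0052,0,0,0,-1],[0.012,0,-0.0035,0,0,0,-1],[0,0,0,0,0,0,-1],[0,0,0,0,0,0,-1]]]'
python3 plan.py 420 0 280 -8 -16;python3 -c "
from h import *
f=optics.grab_frame('side')
for q in('driver_tip','driver_butt','driver'): print(q,[(x['pixel'],x['confidence']) for x in finder.landmark_of(f,q)[:1]])
cv2.imwrite('pics/s5.png',f['pixels'][0:300,100:500])"
```

```text
time_s: 9.7
ee_pos: [608.0, 239.6, 128.9]
eef_rot: [-0.028, 0.963, 0.112, 0.243]
force: [0.0, -0.4, -0.9]
opening: 0.23
grasp_force: 58.7
time_s: 10.4
ee_pos: [653.0, 250.4, 173.4]
eef_rot: [-0.028, 0.964, 0.113, 0.239]
force: [-0.7, -0.5, -1.2]
opening: 0.23
grasp_force: 58.7
t 10.4 pos [653.0086 250.3529 173.4281] open 0.2303934077686771 F [-0.6625 -0.4606 -1.1653] grip 58.73415648937225
turn/6 [-0.3749 -7.2269  3.6201] shift/800 before turn [-0.252   0.2375 -0.2839] after turn [-0.2721  0.3504 -0.0606] dist 358.227833715603
driver_tip []
driver_butt [([288.0, 97.2], 0.71)]
driver [([274.9, 115.7], 0.77)]
```

View pics/s5.png

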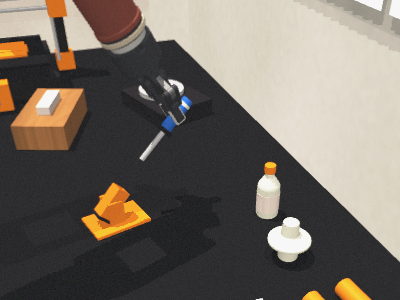

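The driver hangs clear of the holder, its tip near crop pixel (142,159). Lifting, then heading over the bay.

```bash
python3 -m jog '[[[0.0217,0,-0.041,0,0,0,-1],[0.0217,0,-0.041,0,0,0,-1],[0.0217,0,-0.041,0,0,0,-1],[0,0,0,-0.047,-0.9,0.45,-1],[0,0,0,-0.047,-0.9,0.45,-1],[0,0,0,-0.047,-0.9,0.45,-1],[0,0,0,-0.047,-0.9,0.45,-1],[0,0,0,-0.047,-0.9,0.45,-1],[0,0,0,-0.047,-0.9,0.45,-1],[0,0,0,-0.047,-0.9,0.45,-1]]]'
python3 plan.py 569.6 -269.2 240 -7.7 -16
```

```text
time_s: 11.6
ee_pos: [653.5, 250.7, 285.7]
eef_rot: [-0.012, 0.995, -0.046, -0.091]
force: [-0.0, 0.6, -0.2]
opening: 0.234
grasp_force: 58.8
t 11.6 pos [653.4975 250.7254 285.7059] open 0.23354305460494063 F [-0.0321  0.6067 -0.1771] grip 58.76668453216553
turn/6 [-0.0582 -0.9102  0.4073] shift/800 before turn [-0.0339  0.6577  0.0539] after turn [-0.0004  0.6581  0.0596] dist 528.6305176914624
```

```bash
python3 -m jog '[[[0,0,0,-0.058,-0.91,0.407,-1],[0,0.03,0,0,0,0,-1],[0,0.05,0.006,0,0,0,-1],[0,0.06,0.006,0,0,0,-1],[0,0.06,0.006,0,0,0,-1],[0,0.06,0.006,0,0,0,-1],[0,0.06,0.006,0,0,0,-1],[0,0.06,0.006,0,0,0,-1],[0,0.06,0.006,0,0,0,-1],[0,0.06,0.006,0,0,0,-1]]]'
python3 -m jog '[[[0,0.06,0.006,0,0,0,-1],[0,0.05,0.006,0,0,0,-1],[0,0.04,0,0,0,0,-1],[0,0.02,0,0,0,0,-1],[0,0,0,0,0,0,-1],[0,0,0,0,0,0,-1]]]'
cat > v.py <<'E'
from h import *
import sys
np.set_printoptions(precision=1,suppress=True)
s=readout.sense();F=[(optics.grab_frame('top'),None),(optics.grab_frame('side'),None)]
F.append((optics.grab_frame('wrist'),s))
for q in ('driver_tip','driver','driver_butt','bay','cover_bar'):
    rs=[];o=[]
    for f,t in F:
        l=finder.landmark_of(f,q)
        if l and l[0]['confidence']>.4: rs.append(ray(f,l[0]['pixel'],t)); o.append((np.round(l[0]['pixel']),round(l[0]['confidence'],2)))
        else: o.append(None)
    print(q,o,*(tri(rs) if len(rs)>1 else []))
cv2.imwrite('pics/%s.png'%sys.argv[1],np.hstack([cv2.resize(f['pixels'],(400,300)) for f,_ in F[1:]]))
E
python3 plan.py 569.6 -269.2 240 -7.7 -16; python3 v.py v1
```

```text
time_s: 12.6
ee_pos: [589.4, -146.3, 247.9]
eef_rot: [-0.009, 0.988, -0.066, -0.137]
force: [-0.1, -0.1, -1.2]
opening: 0.228
grasp_force: 58.9
time_s: 13.2
ee_pos: [569.7, -278.0, 238.9]
eef_rot: [-0.01, 0.988, -0.066, -0.137]
force: [-0.3, 0.5, -0.7]
opening: 0.229
grasp_force: 58.9
t 13.2 pos [ 569.7399 -277.9786  238.9468] open 0.22855414406092045 F [-0.3115  0.5414 -0.7014] grip 58.92998278141022
turn/6 [-0.0101 -0.0303  0.0181] shift/800 before turn [-0.0019 -0.0109 -0.0008] after turn [-0.0019 -0.0109 -0.0008] dist 8.84266512851415
driver_tip [None, (array([252., 302.]), 0.58), None]
driver [None, (array([359., 289.]), 0.78), (array([315., 332.]), 0.94)] [ 570.7 -277.6  246.3] [0.6, 0.6]
driver_butt [None, (array([398., 285.]), 0.97), None]
bay [None, (array([319., 426.]), 0.71), (array([306., 162.]), 0.96)] [ 538.9 -264.3   11.7] [2.2, 2.2]
cover_bar [(array([380., 292.]), 0.94), (array([302., 330.]), 0.78), (array([168., 196.]), 0.94)] [ 554.1 -169.2   80.4] [2.4, 3.8, 1.6]
```

View pics/v1.png

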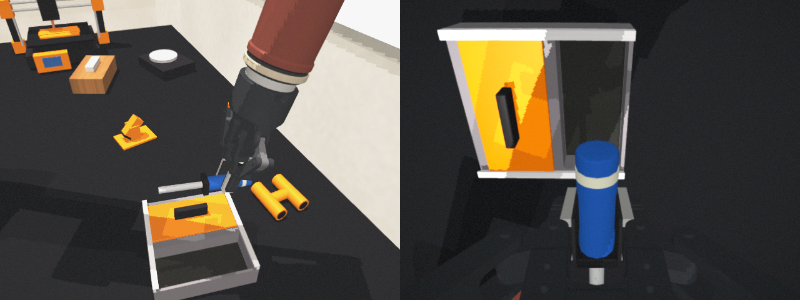

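```bash
cat > lev.py <<'E'
from h import *
f=optics.grab_frame('side'); yw=np.radians(-7.7); u=np.array([np.cos(yw),np.sin(yw),0]); n=np.array([-u[1],u[0],0])
s=readout.sense(); p0=np.array(s['ee_pos'])
P={}
for q in('driver_tip','driver','driver_butt'):
    l=finder.landmark_of(f,q)
    if not l: continue
    o,v=ray(f,l[0]['pixel']); P[q]=o+v*((p0-o)@n)/(v@n); print(q,l[0]['confidence'],P[q].round(1),'rel along/up',((P[q]-p0)@u).round(1),(P[q]-p0)[2].round(1))
if len(P)==3:
    d=P['driver_butt']-P['driver_tip']; print('len',np.linalg.norm(d),'pitch',np.degrees(np.arctan2(d[2],d@u)))
E
python3 lev.py; python3 plan.py 569.6 -268.8 110 -7.7 -16
```

```text
driver_tip 0.95 [ 472.1 -265.9  253.1] rel along/up -98.2 14.0
driver 0.93 [ 571.5 -279.4  241.6] rel along/up 2.1 2.6
driver_butt 0.79 [ 607.2 -284.2  245.3] rel along/up 38.1 6.2
len 136.50622705299583 pitch -3.291626396930254
t 14.3 pos [ 569.4078 -279.0207  239.0745] open 0.23322869488642575 F [ 0.55   -0.4737 -0.8555] grip 58.92965912818909
turn/6 [-0.0025 -0.0291  0.0136] shift/800 before turn [ 0.0426 -0.0126  0.1556] after turn [ 0.0431 -0.0127  0.1555] dist 129.4787069168748
```

```bash
python3 -m jog '[[[0,-0.006,0,0,0.33,0.013,-1],[0.0096,-0.0067,0.0391,0,0,0,-1],[0.0096,0,0.0391,0,0,0,-1],[0.0096,0,0.0391,0,0,0,-1],[0.0096,0,0.0391,0,0,0,-1],[0,0,0,0,0,0,-1],[0,0,0,0,0,0,-1]]]'
python3 lev.py; python3 v.py v2; python3 plan.py 569.6 -268.8 20 -7.7 -13.8
```

```text
time_s: 15.0
ee_pos: [570.3, -268.7, 110.2]
eef_rot: [-0.009, 0.99, -0.067, -0.121]
force: [1.1, 0.3, -1.2]
opening: 0.228
grasp_force: 58.8
driver_tip 0.66 [ 472.2 -256.   121. ] rel along/up -100.2 9.1
driver 0.9 [ 572.6 -269.6  117.7] rel along/up 1.2 5.8
driver_tip [(array([368., 184.]), 0.72), (array([261., 384.]), 0.78), None] [ 619.6 -167.8   68. ] [141.1, 141.1]
driver [None, (array([353., 369.]), 0.69), (array([315., 334.]), 0.61)] [ 572.5 -270.9  119.1] [1.3, 1.3]
driver_butt [None, None, (array([317., 239.]), 0.82)]
bay [None, (array([321., 423.]), 0.68), (array([314., 333.]), 0.41)] [ 527.  -273.3   59.9] [12.6, 12.6]
cover_bar [(array([379., 293.]), 0.79), (array([305., 334.]), 0.74), (array([107., 323.]), 0.57)] [ 554.1 -169.    76.9] [0.7, 2.4, 2.4]
t 16.1 pos [ 570.6843 -268.8962  110.237 ] open 0.23357623384305584 F [-0.5944  0.5455 -2.2719] grip 58.825963139534
turn/6 [-0.003   0.0074  0.0007] shift/800 before turn [0.0257 0.0001 0.1098] after turn [0.0256 0.0001 0.1099] dist 90.24353105570081
```

View pics/v2.png

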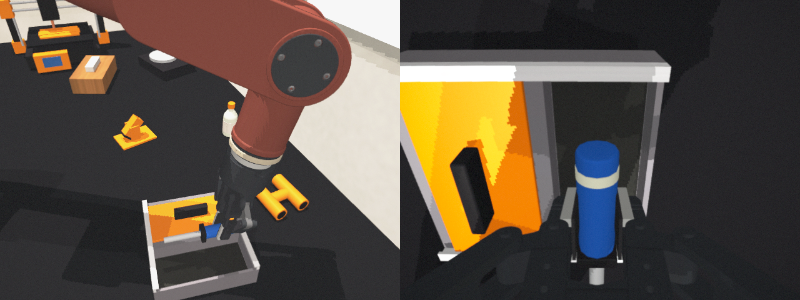

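```bash
python3 -m jog '[[[0.0057,0,0.0244,0,0,0,-1],[0.0057,0,0.0244,0,0,0,-1],[0.0057,0,0.0244,0,0,0,-1],[0.0057,0,0.0244,0,0,0,-1],[0.0012,0,0.005,0,0,0,-1],[0,0,0,0,0,0,-1],[0,0,0,0,0,0,-1]]]'
python3 -m jog '[[[0.0006,0,0.0025,0,0,0,-1],[0.0006,0,0.0025,0,0,0,-1],[0,0,0,0,0,0,-1],[0,0,0,0,0,0,-1]]]'; python3 lev.py
```

```text
time_s: 16.8
ee_pos: [570.4, -269.1, 27.1]
eef_rot: [-0.008, 0.991, -0.067, -0.12]
force: [0.7, 0.7, -1.5]
opening: 0.233
grasp_force: 58.8
time_s: 17.2
ee_pos: [569.7, -268.8, 22.1]
eef_rot: [-0.008, 0.99, -0.067, -0.12]
force: [-0.6, 0.1, -1.6]
opening: 0.232
grasp_force: 58.8
driver_tip 0.92 [ 471.3 -255.4   29.6] rel along/up -99.3 7.6
driver 0.96 [ 575.9 -269.6   28.8] rel along/up 6.3 6.7
driver_butt 0.65 [ 573.2 -269.2   30.2] rel along/up 3.5 8.1
len 102.83156809214252 pitch 0.2977392703305278
```

```bash
python3 -m jog '[[[0.0003,0,0.0012,0,0,0,-1],[0.0003,0,0.0012,0,0,0,-1],[0,0,0,0,0,0,-1],[0,0,0,0,0,0,-1]]]'; python3 -m jog '[[[0.0003,0,0.0012,0,0,0,-1],[0.0003,0,0.0012,0,0,0,-1],[0,0,0,0,0,0,-1],[0,0,0,0,0,0,-1]]]'
```

```text
time_s: 17.8
ee_pos: [569.6, -268.7, 19.7]
eef_rot: [-0.008, 0.99, -0.067, -0.12]
force: [-0.2, -0.2, -2.0]
opening: 0.231
grasp_force: 58.8
time_s: 18.2
ee_pos: [569.6, -268.7, 17.8]
eef_rot: [-0.008, 0.99, -0.067, -0.12]
force: [0.2, -0.4, -0.5]
opening: 0.231
grasp_force: 58.8
```

```bash
python3 -m jog '[[[0.0003,0,0.0012,0,0,0,-1],[0,0,0,0,0,0,-1],[0,0,0,0,0,0,-0.4],[0,0,0,0,0,0,-0.25],[0,0,0,0,0,0,-0.2],[0,0,0,0,0,0,-0.2],[0,0,0,0,0,0,-0.2],[0,0,0,0,0,0,-0.2]]]'; python3 lev.py
```

```text
time_s: 19.0
ee_pos: [569.7, -268.8, 17.0]
eef_rot: [-0.008, 0.99, -0.067, -0.12]
force: [0.4, -0.4, -0.6]
opening: 0.404
grasp_force: 0.0
driver_tip 0.58 [ 471.3 -255.4   21.5] rel along/up -99.3 4.6
driver 0.85 [ 572.3 -269.1   26.2] rel along/up 2.6 9.3
```

```bash
python3 -m jog '[[[-0.0014,0,-0.006,0,0,0,-0.2],[-0.0028,0,-0.012,0,0,0,-0.2],[-0.0086,0,-0.0366,0,0,0,-0.2],[-0.0086,0,-0.0366,0,0,0,-0.2],[-0.0086,0,-0.0366,0,0,0,-0.2],[-0.0086,0,-0.0366,0,0.5,0,-0.5],[0,0,0,0,0.9,0,-1],[0,0,0,0,0.93,0,-1],[0,0,0,0,0,0,-1]]]'; python3 v.py v3; python3 plan.py 557 -120 180 -7.7 0
```

```text
time_s: 20.1
ee_pos: [569.4, -268.5, 153.0]
eef_rot: [0.0, 0.998, -0.068, 0.002]
force: [-0.7, 0.3, -0.5]
opening: -0.0
grasp_force: 0.0
driver_tip [None, (array([262., 433.]), 0.9), None]
driver [None, (array([349., 417.]), 0.62), (array([313., 229.]), 0.78)] [ 571.8 -269.    22.8] [2.3, 2.3]
driver_butt [None, (array([375., 409.]), 0.94), (array([315., 173.]), 0.81)] [ 606.7 -273.8   26.1] [0.4, 0.4]
bay [(array([427., 304.]), 0.78), (array([320., 426.]), 0.92), None] [ 539.8 -267.    18.1] [2.1, 2.1]
cover_bar [(array([378., 295.]), 0.95), (array([304., 334.]), 0.57), (array([139., 308.]), 0.65)] [ 552.1 -166.8   74.4] [0.2, 1.9, 1.8]
t 21.0 pos [ 571.1359 -268.948   151.9912] open 0.0006888009010057094 F [0.123  0.3225 0.2406] grip 0.0
turn/6 [-0.0029 -0.0222  0.0002] shift/800 before turn [-0.0424 -0.1822 -0.0351] after turn [-0.0425 -0.1821 -0.035 ] dist 152.2164029988875
```

View pics/v3.png

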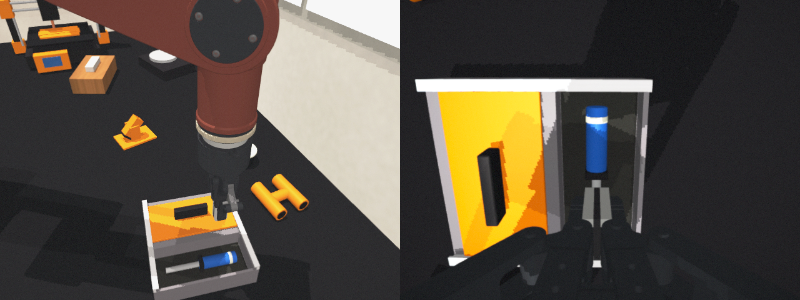

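The driver lies flat in the bay, roughly centred, and the cover is still open with its bar near (138,315) in the full-size wrist frame. Next, the closed fingers go down behind the bar.

```bash
python3 -m jog '[[[-0.0105,-0.045,0,0,0,0,-1],[-0.0105,-0.045,0,0,0,0,-1],[-0.0105,-0.045,0,0,0,0,-1],[-0.0105,-0.045,0,0,0,0,-1],[0,0,0,0,0,0,-1],[0,0,0.035,0,0,0,-1],[0,0,0.035,0,0,0,-1],[0,0,0.033,0,0,0,-1],[0,0,0,0,0,0,-1],[0,0,0,0,0,0,-1]]]'; python3 plan.py 543 -224 68 -7.7 0
```

```text
time_s: 22.0
ee_pos: [557.2, -122.2, 69.6]
eef_rot: [-0.0, 0.998, -0.067, 0.001]
force: [0.0, 0.3, 0.4]
opening: -0.001
grasp_force: 0.0
t 22.0 pos [ 557.2415 -122.2377   69.6468] open -0.0006373341608825893 F [0.0052 0.345  0.3766] grip 0.0
turn/6 [-0.003  -0.0149 -0.0033] shift/800 before turn [-0.0006  0.1284  0.002 ] after turn [-0.0006  0.1284  0.0021] dist 102.76718847841302
```

```bash
python3 -m jog '[[[0,0.0125,0,0,0,0,-1],[0,0.006,0,0,0,0,-1],[0,0.006,0,0,0,0,-1],[0,0.006,0,0,0,0,-1],[0,0.006,0,0,0,0,-1],[0,0.0125,0,0,0,0,-1],[0,0.0125,0,0,0,0,-1],[0,0.0125,0,0,0,0,-1],[0,0.0125,0,0,0,0,-1],[0,0.0125,0,0,0,0,-1]]]'; python3 -c "
from h import *
F=[optics.grab_frame(n) for n in('top','side')]
for q in ('cover_bar','bay'):
    L=[finder.landmark_of(f,q) for f in F]; print(q,[l[0] for l in L if l],[atz(f,l[0]['pixel'],85).round(1) for f,l in zip(F,L) if l])"
```

```text
time_s: 23.0
ee_pos: [546.6, -201.2, 69.6]
eef_rot: [-0.0, 0.998, -0.067, 0.001]
force: [-0.2, 1.9, 2.5]
opening: -0.001
grasp_force: 1.4
cover_bar [{'pixel': [311.5, 364.7], 'confidence': 0.58}] [array([ 541.5, -226.2,   85. ])]
bay [{'pixel': [422.5, 305.8], 'confidence': 0.95}, {'pixel': [320.2, 423.4], 'confidence': 0.62}] [array([ 533. , -247.1,   85. ]), array([ 523.2, -301.3,   85. ])]
```

```bash
python3 -m jog '[[[0,0.0125,0,0,0,0,-1],[0,0.0125,0,0,0,0,-1],[0,0.0125,0,0,0,0,-1],[0,0.003,0,0,0,0,-1],[0,0,0,0,0,0,-1]]]'; python3 -m jog '[[[0,0.0025,0,0,0,0,-1],[0,0.0025,0,0,0,0,-1],[0,0.0025,0,0,0,0,-1],[0,0,0,0,0,0,-1]]]'; python3 -m jog '[[[0,0.0025,0,0,0,0,-1],[0,0.0025,0,0,0,0,-1],[0,0,0,0,0,0,-1]]]'
```

```text
time_s: 23.8
ee_pos: [542.4, -233.4, 69.6]
eef_rot: [0.0, 0.998, -0.068, 0.001]
force: [-0.2, 0.1, -0.9]
opening: 0.001
grasp_force: 0.0
time_s: 24.2
ee_pos: [541.7, -238.4, 69.6]
eef_rot: [0.0, 0.998, -0.067, 0.001]
force: [0.3, 0.2, 0.1]
opening: -0.002
grasp_force: 0.4
time_s: 24.5
ee_pos: [541.1, -242.5, 69.6]
eef_rot: [0.0, 0.998, -0.067, 0.001]
force: [0.7, 0.2, 0.9]
opening: -0.001
grasp_force: 0.4
```

```bash
for i in 1; do python3 -m jog '[[[0,0.0025,0,0,0,0,-1],[0,0,0,0,0,0,-1]]]'; python3 -m jog '[[[0,0.0025,0,0,0,0,-1],[0,0,0,0,0,0,-1]]]';python3 -m jog '[[[0,0.0025,0,0,0,0,-1],[0,0,0,0,0,0,-1]]]'; done | grep -E 'ee_pos|force'; python3 v.py v4
```

```text
ee_pos: [540.8, -244.5, 69.6]
force: [0.7, 0.9, 0.1]
grasp_force: 0.4
ee_pos: [540.5, -246.5, 69.6]
force: [0.9, 0.8, 0.2]
grasp_force: 0.5
ee_pos: [540.3, -248.0, 69.5]
force: [0.8, 2.6, 0.9]
grasp_force: 1.6
driver_tip [None, None, None]
driver [(array([396., 302.]), 0.49), None, (array([239., 256.]), 0.51)] [ 547.1 -209.6    0. ] [0.9, 0.9]
driver_butt [None, (array([222., 185.]), 0.46), None]
bay [None, None, None]
cover_bar [(array([432., 302.]), 0.67), (array([319., 396.]), 0.61), (array([368., 329.]), 0.62)] [ 538.8 -265.6   77.9] [2.6, 3.1, 0.9]
```

Force is rising near the stop. I'll press a little further until it is firm.

```bash
for i in 1; do python3 -m jog '[[[0,0.0025,0,0,0,0,-1],[0,0,0,0,0,0,-1]]]'; python3 -m jog '[[[0,0.0025,0,0,0,0,-1],[0,0,0,0,0,0,-1]]]'; done | grep -E 'ee_pos|force'
```

```text
ee_pos: [540.2, -248.4, 69.4]
force: [1.8, 10.7, 3.4]
grasp_force: 5.7
ee_pos: [540.2, -248.7, 69.4]
force: [3.6, 16.9, 5.3]
grasp_force: 8.9
```

```bash
python3 -m jog '[[[0,-0.008,0,0,0,0,-1],[0,-0.015,0,0,0,0,-1],[0,-0.015,0,0,0,0,-1],[0,0,-0.03,0,0,0,-1],[0,0,-0.05,0,0,0,-1],[0,-0.03,-0.05,0,0,0,-1],[0,-0.05,-0.03,0,0,0,-1],[0,-0.05,0,0,0,0,-1],[0,-0.05,0,0,0,0,-1],[0,0,0,0,0,0,-1]]]'; python3 v.py v5
```

```text
time_s: 27.4
ee_pos: [563.0, -74.8, 197.9]
eef_rot: [-0.001, 0.998, -0.065, 0.002]
force: [0.3, -1.1, 0.4]
opening: 0.003
grasp_force: 0.0
driver_tip [None, None, None]
driver [(array([229., 173.]), 0.42), None, None]
driver_butt [None, None, None]
bay [None, None, None]
cover_bar [(array([434., 304.]), 0.91), (array([320., 396.]), 0.76), (array([611., 229.]), 0.77)] [ 538.5 -266.6   76.4] [3.1, 2.7, 2.5]
```

View pics/v5.png

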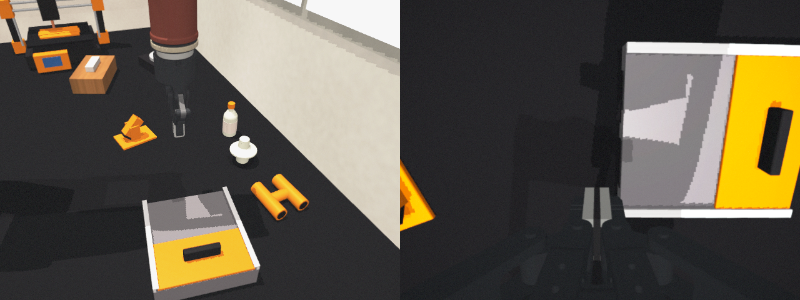

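The cover is shut over the bay, with its bar near (404,504) in the full-size side frame. The bystanders look undisturbed and the arm is clear.

```bash
python3 -c "
from station import robot
print(robot.hand_in())"
```

```text
the job is handed in; nothing more can be done
None
```

The driver is lying flat in the bay with the cover pushed against its closed stop, the bystanders look untouched in the last picture, and I handed the job in at about 27.5 s; the hand-in gave no verdict.

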